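# Weigh out brass rings on the dial scale

## Task

Thread brass rings one at a time onto the upright post of the spring scale, lowering each gently (not dropping it) until it rests on the foot or on the ring below, and stop when the released load holds the needle inside the thick black band on the dial. Never load the scale with more than 20 N; leave the rings you do not need where they lie and leave everything else on the bench alone.

Things in the scene. Friction and masses are not known exactly. Their poses are not given: they have to be found in the camera images.
- pan: Round flat steel pan of the spring scale, 130 mm across; origin: centre of its top surface, z up, x towards the dial. Empty, it stands about 67 mm over the bench; it sinks 2.5 mm per newton (400 N/m, damped), 3.3 mm per ring, to a hard stop about 19 mm below its start. Pan, foot and rings on it must never bear more than 20 N.
- pan_foot (a point): Centre of the top of the dark round foot (56 mm across, 3 mm thick) in the middle of the pan. The lowest ring rests on the foot, which carries the upright steel post.
- pan_above (a point): Point on the pan's centre line at the height of the post's top, 51 mm above the foot; sinks with the pan. The post (13 mm in diameter, the top 4 mm tapering to 9 mm) is NOT here: its axis stands upright 8 mm beside the centre line, in a fixed, clamped direction that differs from run to run and is not measured: find it by feel (or by eye).
- scale: Grey housing of the scale, fixed to the bench: 160 mm wide and 32 mm high. Origin: under the pan's centre, on the bench. The round dial (112 mm across, tilted 35 degrees, top edge about 95 mm over the bench) is centred 150 mm from the pan's centre along +x of this frame.
- needle (a joint): Dial needle angle in rad, growing clockwise as seen facing the dial; it follows the load on the pan at once: 150 rad per metre of pan travel, about 0.5 (0.45 to 0.55) per ring. It begins between about 0.2 and 0.75, according to the scale's unknown tare. The thick black band on the dial runs from 1.5 to 2.1.
- ring0: Plain brass ring (one of four alike), outer diameter 40 mm, bore 18 mm, 16 mm high, about 0.136 kg, lying flat on the bench. Origin: centre of its underside; z along the bore.
- ring1: Plain brass ring (one of four alike), outer diameter 40 mm, bore 18 mm, 16 mm high, about 0.136 kg, lying flat on the bench. Origin: centre of its underside; z along the bore.
- ring2: Plain brass ring (one of four alike), outer diameter 40 mm, bore 18 mm, 16 mm high, about 0.136 kg, lying flat on the bench. Origin: centre of its underside; z along the bore.
- ring3: Plain brass ring (one of four alike), outer diameter 40 mm, bore 18 mm, 16 mm high, about 0.136 kg, lying flat on the bench. Origin: centre of its underside; z along the bore.
- plug0: Bystander: solid brass plug, no bore, 32 mm in diameter and 20 mm high with a 22 mm boss on top (28 mm in all), standing among the rings. Origin: centre of its underside.
- plug1: Bystander: solid brass plug, no bore, 32 mm in diameter and 20 mm high with a 22 mm boss on top (28 mm in all), standing among the rings. Origin: centre of its underside.
- fitting0: Bystander: small waisted brass fitting, 22 mm in diameter, 40 mm high, standing upright. Origin: centre of its underside.
- fitting1: Bystander: small waisted brass fitting, 22 mm in diameter, 40 mm high, standing upright. Origin: centre of its underside.
- fitting2: Bystander: small waisted brass fitting, 22 mm in diameter, 40 mm high, standing upright. Origin: centre of its underside.
- screwdriver: Bystander: screwdriver with orange handle lying on the bench beyond the rings. Origin: on its underside, near its middle.
- tumbler: Bystander: grey drinks can-shaped tumbler, 76 mm in diameter, 190 mm high. Origin: centre of its underside.

How it is judged:
By the outcome, as a careful person would: the job done as asked, in the order asked, and still so for the second after the job is handed in, with the robot touching nothing.
It also fails if it takes over 72 s, if anything falls off the work surface, if the arm or the gripper's body presses on something with over 40 N, if the wrist force passes 120 N, or if a joint passes its speed limit or range.

## Robot

A 6-joint arm with a two-finger parallel gripper is mounted at the origin on the work surface. World frame = base frame: x ahead of the robot, y to its left, z up, the work surface at z = 0. Lengths are in mm, angles in rad, forces in N, time in s.
With the tool pointing down it reaches from about 350 to 875 mm from the base axis. Payload 15.5 kg.
Tool frame: the origin (TCP) lies midway between the tips of the shut fingers; the grasp point (between the pads) lies 19 mm behind it; z points along the fingers, y is the line along which they close (so a half turn about z gives the same grasp; the last joint's range is limited). The gripper opens to 85 mm and grips with 20 to 120 N. Pads are 22 mm wide; open, the fingers measure 114 mm over their backs; the gripper's body (76 mm by 85 mm) begins 54 mm behind the grasp point. The pads swing forward as they close: fully open they stand 13 mm farther back than shut.
Start: joints at [-1.411, 0.494, 1.345, -0, 1.302, -0.096], TCP at [158.138, -604.664, 231.277] pointing down, gripper open.
Joint ranges: [-2.91, 2.91], [-0.82, 2.16], [0.22, 2.67], [-1.22, 4.37], [0.12, 2.79], [-3.08, 3.08]. Speed limits (rad/s): [1.89, 1.89, 2.57, 3.01, 3.01, 3.01].

## Interface

Orientations are given as a 3x3 rotation matrix whose columns are the frame's x, y, z axes.
In Python, from workcell import * gives the robot as it stands.
- The arm moves only by the tool drive_tool, never from a script. Its argument "series" is a list of rows, each an object with "fingers": the closure in counts, from 0 (fully open) to 255 (shut); "travel": the shift along the tool's x, y, z in cm, a list of three; "turn": the turn, a rotation vector about the tool's x, y, z in degrees, a list of three. In form: [{"fingers": fingers, "travel": [dx, dy, dz], "turn": [wx, wy, wz]}, ...]. A call has 1 to 20 rows; each row shifts and turns the commanded pose from where the row before left it, along the tool's axes as they then stand; what a row does not reach is not made up. A row lasts 1/12 s, in which the tool goes at most 41.7 mm and 7.16 degrees, less where a joint would pass 70% of its speed; a pose out of reach is approached as far as the arm can. A call with a gripper value outside its range is refused whole. The fingers move at their own pace and stop on an object; the grip force is fixed at half the most. Time passes only in rows, so rows that do not move let the fingers close. It gives the time, the measured TCP pose, the force, the opening and the grip force at its end, in the units of the state.
- observe(): the state, without advancing time (a new reading comes with each control period).
- get_image(name): name is "side" or "top"; returns a dict with "color" (384x512x3 uint8, red, green, blue), "fx", "fy", "cx", "cy" (pixels), "rvec" (rotation vector, rad) and "tvec" (3), from world to camera coordinates, as OpenCV has them. Camera axes: x right, y down, z forward; pixel columns grow to the right and rows downward; lengths in mm; the calibration is good to about 2 mm. A picture is of the moment at which its call begins. There is no depth.
- finish_job(): hands the job in; it is judged then, once.
The state is a dict: "time_s": time; "joint_positions": joint angles; "qd": joint speeds; "joint_torque": joint torques, N m; "tcp_pos": TCP position; "tool_rot": TCP orientation; "ft_force": force on the tool from outside, world axes, zero at the start; "torque": the same for the moment, N m; "width": opening from 0.0 (shut) to 1.0 (fully open); "finger_force": force on a finger pad.
Only numpy, scipy, OpenCV 4.12 (cv2) and the standard library are available. Lean on these libraries where they do the work, as an engineer would, in place of code of your own. Each camera call takes 0.05 s, during which the arm holds its last target. There are 200 camera calls.

## Working session

There is one attempt and no reset: what is moved stays moved. The work goes in short steps, Python scripts to look and compute and a tool call to move; the robot and the scene stay as the last step left them, time stands still between calls to the robot, and variables do not carry over. Pictures are saved under pics/ and viewed, at most 10 in all, crops included, and the job is handed in when it is done.

Besides the shell and the picture viewer there is one more tool, called after "Request:" as name(argument=value, ...) on one line, values as JSON. drive_tool: Moves the arm, as the interface text tells. Its arguments: {"type":"object","properties":{"series":{"type":"array"}},"required":["series"]}

```bash
mkdir -p pics; cat > h.py <<'E'
from workcell import *
import numpy as np, cv2
def img(n,f=None):
    d=get_image(n)
    if f: cv2.imwrite('pics/'+f,d['color'][:,:,::-1])
    return d
def cam(d):
    R=cv2.Rodrigues(np.array(d['rvec'],float))[0]; t=np.array(d['tvec'],float).ravel()
    K=np.array([[d['fx'],0,d['cx']],[0,d['fy'],d['cy']],[0,0,1]],float); return R,t,K
def ray(d,u,v):
    R,t,K=cam(d); return -R.T@t, R.T@np.linalg.inv(K)@np.array([u,v,1.])
def onz(d,u,v,z):
    c,r=ray(d,u,v); return c+r*(z-c[2])/r[2]
def proj(d,p):
    R,t,K=cam(d); q=K@(R@np.array(p,float)+t); return q[:2]/q[2]
E
python3 - <<'E'
from h import *
for n in('top','side'):
    d=img(n,n+'0.png'); R,t,K=cam(d); print(n,K[0,0],-R.T@t,R.tolist())
print(observe())
a=cv2.imread('pics/top0.png');cv2.imwrite('pics/t0.png',cv2.resize(a,(796,597),interpolation=cv2.INTER_CUBIC))
E
```

```text
top 389.0187924082959 [ 453.13041094   87.56246838 1210.72367255] [[-0.02365518567425584, -0.9997169562054696, -0.002537649697600522], [-0.9912670790701518, 0.023784489497784778, -0.12970688497940003], [0.12973052895308035, -0.000552751843973312, -0.9915491335899361]]
side 456.0570345817907 [  416.10832129 -1117.89601627   938.80851382] [[0.9847472023234031, -0.1725883220545325, -0.022050365226738568], [-0.11560677114840107, -0.5543173921603567, -0.8242374070698215], [0.13003085011209, 0.8142146521888085, -0.5658148797797605]]
{'time_s': 0.1, 'joint_positions': array([-1.41048354e+00,  4.94117937e-01,  1.34607445e+00,  2.95994561e-06,
        1.30247114e+00, -9.55342553e-02]), 'qd': array([ 5.54885759e-04, -3.05531209e-03, -2.29320696e-03, -2.78996970e-05,
        1.17664357e-03,  2.16402261e-05]), 'joint_torque': array([ 2.84546513e-03, -8.83588028e+01, -3.84561467e+01,  1.56233123e-04,
        5.19026435e-03, -1.47744675e-06]), 'tcp_pos': array([ 158.09802502, -604.34543766,  230.76001668]), 'tool_rot': array([[ 9.67449495e-01,  2.53064115e-01, -1.68121936e-04],
       [ 2.53064149e-01, -9.67448923e-01,  1.05759188e-03],
       [ 1.04989166e-04, -1.06571236e-03, -9.99999427e-01]]), 'ft_force': array([ 0.56712449, -0.15028489, -0.60776957]), 'torque': array([-0.00631103,  0.00463367, -0.01816198]), 'finger_force': 0.0, 'width': 1.002383019996785}
```

View pics/t0.png

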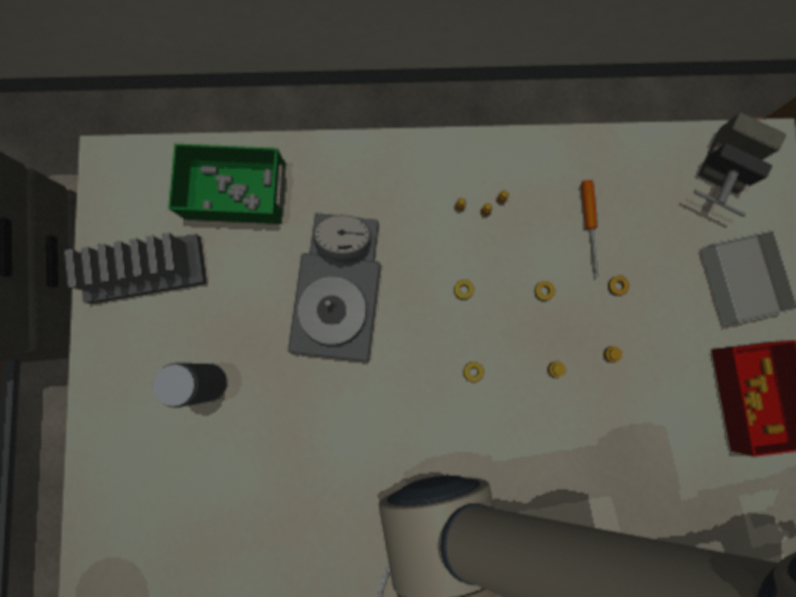

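View pics/side0.png

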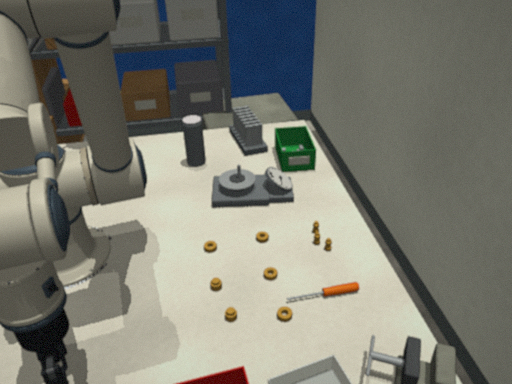

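```bash
cat > m.py <<'E'
from h import *
T=img('top');S=img('side')
for n,d,z in(('top',T,11),('side',S,8)):
    hsv=cv2.cvtColor(d['color'],cv2.COLOR_RGB2HSV)
    m=cv2.inRange(hsv,(14,110,70),(32,255,255))
    cs,_=cv2.findContours(m,cv2.RETR_EXTERNAL,cv2.CHAIN_APPROX_NONE)
    for c in cs:
        a=cv2.contourArea(c)
        if a<30: continue
        M=cv2.moments(c);u,v=M['m10']/M['m00'],M['m01']/M['m00']
        print(n,round(a),np.round([u,v],1),np.round(onz(d,u,v,z)[:2],1))
c=T['color'][125:240,175:260,::-1];cv2.imwrite('pics/tp.png',cv2.resize(c,None,fx=5,fy=5,interpolation=cv2.INTER_CUBIC))
c=S['color'][150:220,200:305,::-1];cv2.imwrite('pics/sp.png',cv2.resize(c,None,fx=7,fy=7,interpolation=cv2.INTER_CUBIC))
E
python3 m.py
```

```text
top 36 [498.4 275.3] [ 318.3 -636.5]
top 73 [484.9 257.3] [ 372.8 -601.1]
top 61 [488.3 246. ] [ 406.1 -614.9]
top 71 [357.9 237.2] [ 442.1 -219.9]
top 110 [304.1 238.8] [441.1 -55.6]
top 35 [493.6 234.9] [ 439.2 -634.4]
top 70 [394.2 227.4] [ 469.2 -332.8]
top 107 [350.  186.5] [ 598.5 -204.3]
top 103 [298.  185.7] [604.9 -43. ]
top 106 [397.8 183.1] [ 605.7 -353.5]
top 52 [379.4 133.3] [ 765.8 -306.7]
side 146 [284.2 313.5] [ 603.8 -351.7]
side 108 [230.4 313.9] [ 467.3 -326.6]
side 86 [215.5 283.8] [ 440.1 -213.7]
side 108 [270.  273.2] [ 596.5 -203. ]
side 90 [209.9 246.1] [438.8 -54.1]
side 38 [327.8 244.2] [ 793.7 -116.4]
side 78 [261.9 236.4] [603.3 -40.9]
side 70 [316.1 232.7] [773.8 -57.3]
side 37 [65.2 83.8] [-231.1 1457.5]
side 1848 [144.   93.9] [ 206.7 1210.6]
side 62 [50.  43.7] [-464.4 2272.9]
```

View pics/tp.png

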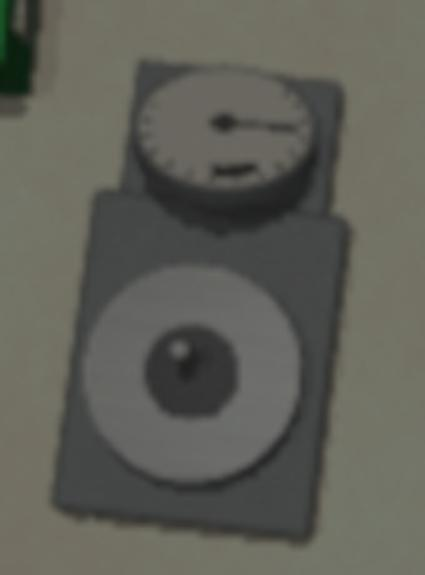

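View pics/sp.png

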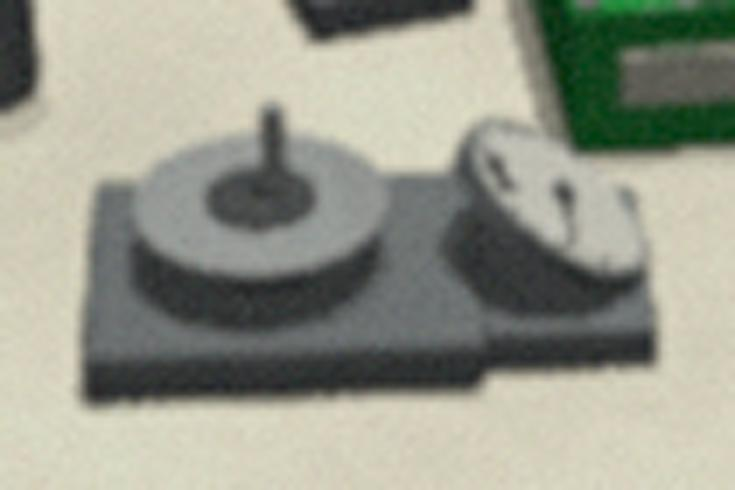

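```bash
cat > p.py <<'E'
from h import *
T=img('top');S=img('side')
def cT(x,y):return (x+.5)/5-.5+175,(y+.5)/5-.5+125
def cS(x,y):return (x+.5)/7-.5+200,(y+.5)/7-.5+150
a=onz(T,*cT(191,374),67);f=onz(T,*cT(191,371),70);p=onz(T,*cT(180,350),121);pb=onz(T,*cT(187,372),72)
print('top pan',a,'foot',f,'posttop',p,'base',pb)
print('side pan',onz(S,*cS(262,205),67),'foot',onz(S,*cS(261,199),70),'posttop',onz(S,*cS(271,108),121),'base',onz(S,*cS(268,186),72))
print('dial',onz(T,*cT(224,122),75))
c1,r1=ray(T,*cT(180,350));c2,r2=ray(S,*cS(271,108))
s=np.linalg.lstsq(np.c_[r1,-r2],c2-c1,rcond=None)[0];print('tri',c1+s[0]*r1,c2+s[1]*r2)
# automatic: pan light blob
for n,d,b in(('top',T,(175,165,260,230)),('side',S,(200,150,262,200))):
    x0,y0,x1,y1=b;g=cv2.cvtColor(d['color'],cv2.COLOR_RGB2GRAY)[y0:y1,x0:x1]
    h=cv2.cvtColor(d['color'],cv2.COLOR_RGB2HSV)[y0:y1,x0:x1]
    print(n,g[g.shape[0]//2,::3])
print(observe()['tcp_pos'])
E
python3 p.py
```

```text
top pan [563.18433076 215.92862395  67.        ] foot [564.66900595 215.57561685  70.        ] posttop [571.70812541 215.94035113 121.        ] base [563.93949196 217.70796353  72.        ]
side pan [562.70837217 211.65433826  67.        ] foot [562.47561975 212.60839717  70.        ] posttop [570.07319959 214.67328754 121.        ] base [567.23835051 220.65721188  72.        ]
dial [712.76072342 193.96832535  75.        ]
tri [571.78656017 216.02526833 120.27918824] [570.23880635 216.10661762 120.12035379]
top [113 112 114 113 111  68 102 102 103 102  52  52  40  39  52  54 105 108
 109 109  70  70  63 114 113 114 113 112 112]
side [202 201 200 200 199 173 179 158 150 151 132  80  74  67  89 145 148 145
 147 128 126]
[ 158.13858803 -604.5280076   231.05201435]
```

Request:
drive_tool(series=[{"fingers": 0,"travel": [0,0,1.5],"turn": [0,0,4.9]},{"fingers": 0,"travel": [0,0,1.5],"turn": [0,0,4.9]},{"fingers": 0,"travel": [0,0,1.5],"turn": [0,0,4.86]},{"fingers": 0,"travel": [2.58,-2.36,0.7],"turn": [0,0,0]},{"fingers": 0,"travel": [2.58,-2.36,0.7],"turn": [0,0,0]},{"fingers": 0,"travel": [2.58,-2.36,0.7],"turn": [0,0,0]},{"fingers": 0,"travel": [2.58,-2.36,0.7],"turn": [0,0,0]},{"fingers": 0,"travel": [2.58,-2.36,0.7],"turn": [0,0,0]},{"fingers": 0,"travel": [2.58,-2.36,0.7],"turn": [0,0,0]},{"fingers": 0,"travel": [2.58,-2.36,0.7],"turn": [0,0,0]},{"fingers": 0,"travel": [2.58,-2.36,0.7],"turn": [0,0,0]},{"fingers": 0,"travel": [2.58,-2.36,0.7],"turn": [0,0,0]},{"fingers": 0,"travel": [2.58,-2.36,0.7],"turn": [0,0,0]},{"fingers": 0,"travel": [2.58,-2.36,0.7],"turn": [0,0,0]},{"fingers": 0,"travel": [2.58,-2.36,0.7],"turn": [0,0,0]},{"fingers": 0,"travel": [2.58,-2.36,0.7],"turn": [0,0,0]},{"fingers": 0,"travel": [2.58,-2.36,0.7],"turn": [0,0,0]},{"fingers": 0,"travel": [2.58,-2.36,0.7],"turn": [0,0,0]},{"fingers": 0,"travel": [2.58,-2.36,0.7],"turn": [0,0,0]},{"fingers": 0,"travel": [2.58,-2.36,0.7],"turn": [0,0,0]}])

```text
time_s: 1.97
tcp_pos: [597.9, -202.1, 66.9]
tool_rot: [[1.0, 0.0, 0.0], [0.0, -1.0, -0.0], [0.0, 0.0, -1.0]]
ft_force: [-0.1, 0.0, 0.7]
width: 1.0
finger_force: 0.0
```

Request:
drive_tool(series=[{"fingers": 0,"travel": [0,0.14,2.2],"turn": [0,0,0]},{"fingers": 0,"travel": [0,0,2.2],"turn": [0,0,0]},{"fingers": 0,"travel": [0,0,1.4],"turn": [0,0,0]},{"fingers": 0,"travel": [0,0,0.74],"turn": [0,0,0]},{"fingers": 0,"travel": [0,0,0],"turn": [0,0,0]},{"fingers": 255,"travel": [0,0,0],"turn": [0,0,0]},{"fingers": 255,"travel": [0,0,0],"turn": [0,0,0]},{"fingers": 255,"travel": [0,0,0],"turn": [0,0,0]},{"fingers": 255,"travel": [0,0,0],"turn": [0,0,0]},{"fingers": 255,"travel": [0,0,0],"turn": [0,0,0]},{"fingers": 255,"travel": [0,0,0],"turn": [0,0,0]}])

```text
time_s: 2.88
tcp_pos: [597.2, -205.3, 3.3]
tool_rot: [[1.0, -0.0, 0.002], [-0.0, -1.0, -0.001], [0.002, 0.001, -1.0]]
ft_force: [-3.0, 0.4, 13.3]
width: 0.437
finger_force: 58.5
```

Request:
drive_tool(series=[{"fingers": 255,"travel": [0,0,-0.5],"turn": [0,0,0]},{"fingers": 255,"travel": [0,0,-0.5],"turn": [0,0,0]},{"fingers": 255,"travel": [0,0,0],"turn": [0,0,0]}])

```text
time_s: 3.13
tcp_pos: [597.3, -205.1, 13.2]
tool_rot: [[1.0, -0.0, 0.002], [-0.0, -1.0, -0.001], [0.002, 0.001, -1.0]]
ft_force: [0.7, -1.0, -0.6]
width: 0.439
finger_force: 60.2
```

```bash
python3 - <<'E'
from h import *
S=img('side');c=S['color'][235:315,225:325,::-1];cv2.imwrite('pics/g1.png',cv2.resize(c,None,fx=6,fy=6,interpolation=cv2.INTER_CUBIC))
o=observe();print(o['joint_positions'],o['tcp_pos'],o['ft_force'])
E
```

```text
[-4.25349713e-01  7.64002986e-01  1.51490850e+00  5.27011241e-05
  8.61425764e-01  1.14550048e+00] [ 597.18811231 -205.08403031   12.66255634] [ 0.37268453  0.63719224 -0.64770829]
```

View pics/g1.png

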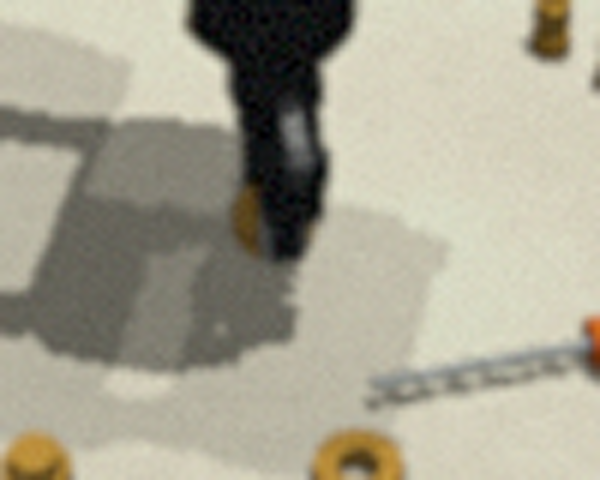

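Request:
drive_tool(series=[{"fingers": 255,"travel": [0,0,0.5],"turn": [0,0,0]},{"fingers": 255,"travel": [0,0,0.4],"turn": [0,0,0]},{"fingers": 0,"travel": [0,0,0],"turn": [0,0,0]},{"fingers": 0,"travel": [0,0,0],"turn": [0,0,0]},{"fingers": 0,"travel": [0,0,-0.5],"turn": [0,0,0]},{"fingers": 0,"travel": [0,0,-1.5],"turn": [0,0,0]},{"fingers": 0,"travel": [0,0,-2],"turn": [0,0,-6.9]},{"fingers": 0,"travel": [0,0,0],"turn": [0,0,-6.9]},{"fingers": 0,"travel": [0,0,0],"turn": [0,0,-6.9]},{"fingers": 0,"travel": [0,0,0],"turn": [0,0,-6.9]},{"fingers": 0,"travel": [0,0,0],"turn": [0,0,-6.9]},{"fingers": 0,"travel": [0,0,0],"turn": [0,0,-6.9]},{"fingers": 0,"travel": [0,0,0],"turn": [0,0,-6.9]},{"fingers": 0,"travel": [0,0,0],"turn": [0,0,-6.9]},{"fingers": 0,"travel": [0,0,0],"turn": [0,0,-6.9]},{"fingers": 0,"travel": [0,0,0],"turn": [0,0,-6.9]},{"fingers": 0,"travel": [0,0,0],"turn": [0,0,-6.9]},{"fingers": 0,"travel": [0,0,0],"turn": [0,0,-6.9]},{"fingers": 0,"travel": [0,0,0],"turn": [0,0,-7.1]}])

```text
time_s: 4.77
tcp_pos: [596.7, -204.9, 42.9]
tool_rot: [[-0.004, 1.0, -0.0], [1.0, 0.004, 0.0], [0.0, -0.0, -1.0]]
ft_force: [-0.3, -0.7, -0.0]
width: 1.003
finger_force: 0.0
```

```bash
python3 m.py | grep -E "side"; python3 - <<'E'
from h import *
S=img('side');c=S['color'][225:325,215:335,::-1];cv2.imwrite('pics/g2.png',cv2.resize(c,None,fx=5,fy=5,interpolation=cv2.INTER_CUBIC))
o=observe();print(o['joint_positions'],o['tcp_pos'],o['ft_force'])
E
```

```text
side 149 [284.1 313.4] [ 603.6 -351.5]
side 108 [230.4 313.9] [ 467.3 -326.6]
side 89 [215.5 284.2] [ 439.9 -215.1]
side 108 [269.9 273.8] [ 595.7 -205.3]
side 86 [210.  246.1] [439.1 -54.2]
side 38 [327.8 244.1] [ 793.9 -116. ]
side 72 [316.  232.6] [773.9 -56.4]
side 60 [66.8 83. ] [-224.8 1469. ]
side 675 [153.3 101. ] [ 255.9 1105.1]
side 1700 [ 17.5 121. ] [-376.3 1011.6]
side 427 [39.7 98.8] [-328.  1267.4]
side 816 [71.3 36.7] [-343.3 2413.6]
side 122 [88.6  4.6] [-348.8 3451.2]
side 109 [45.  12.6] [-686.8 3239. ]
[-4.25309753e-01  7.20743973e-01  1.50122201e+00  3.16003049e-05
  9.19710072e-01 -4.20425590e-01] [ 596.74471291 -204.86108112   42.91858146] [ 0.16912026 -0.20396598 -0.84487502]
```

View pics/g2.png

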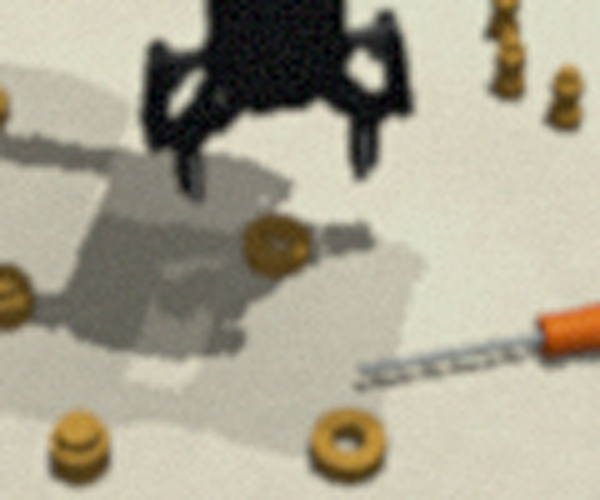

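Request:
drive_tool(series=[{"fingers": 0,"travel": [0,0,1.75],"turn": [0,0,0]},{"fingers": 0,"travel": [0,0,1.74],"turn": [0,0,0]},{"fingers": 100,"travel": [0,0,0],"turn": [0,0,0]},{"fingers": 255,"travel": [0,0,0],"turn": [0,0,0]},{"fingers": 255,"travel": [0,0,0],"turn": [0,0,0]},{"fingers": 255,"travel": [0,0,0],"turn": [0,0,0]},{"fingers": 255,"travel": [0,0,0],"turn": [0,0,0]},{"fingers": 255,"travel": [0,0,0],"turn": [0,0,0]}])

```text
time_s: 5.58
tcp_pos: [597.3, -205.1, 9.5]
tool_rot: [[0.003, 1.0, 0.002], [1.0, -0.003, -0.001], [-0.001, 0.002, -1.0]]
ft_force: [-1.5, 0.7, 8.9]
width: 0.424
finger_force: 58.9
```

Request:
drive_tool(series=[{"fingers": 255,"travel": [0,0,-0.6],"turn": [0,0,0]},{"fingers": 255,"travel": [0,0,-2.4],"turn": [0,0,0]},{"fingers": 255,"travel": [0,0,-4],"turn": [0,0,0]},{"fingers": 255,"travel": [0,0,-4],"turn": [0,0,0]},{"fingers": 255,"travel": [0,0,-4],"turn": [0,0,0]},{"fingers": 255,"travel": [1.74,-0.11,0],"turn": [0,0,0]},{"fingers": 255,"travel": [3.5,-0.22,0],"turn": [0,0,0]},{"fingers": 255,"travel": [3.5,-0.22,0],"turn": [0,0,0]},{"fingers": 255,"travel": [3.5,-0.22,0],"turn": [0,0,0]},{"fingers": 255,"travel": [3.5,-0.22,0],"turn": [0,0,0]},{"fingers": 255,"travel": [3.5,-0.22,0],"turn": [0,0,0]},{"fingers": 255,"travel": [3.5,-0.22,0],"turn": [0,0,0]},{"fingers": 255,"travel": [3.5,-0.22,0],"turn": [0,0,0]},{"fingers": 255,"travel": [3.5,-0.22,0],"turn": [0,0,0]},{"fingers": 255,"travel": [3.5,-0.22,0],"turn": [0,0,0]},{"fingers": 255,"travel": [3.5,-0.22,0],"turn": [0,0,0]},{"fingers": 255,"travel": [3.5,-0.22,0],"turn": [0,0,0]},{"fingers": 255,"travel": [1.8,-0.11,0],"turn": [0,0,0]},{"fingers": 255,"travel": [0,0,0],"turn": [0,0,0]},{"fingers": 255,"travel": [0,0,0],"turn": [0,0,0]}])

```text
time_s: 7.25
tcp_pos: [570.8, 216.6, 158.4]
tool_rot: [[0.0, 1.0, 0.001], [1.0, -0.0, 0.0], [0.0, 0.001, -1.0]]
ft_force: [-0.7, 0.7, -1.0]
width: 0.424
finger_force: 60.5
```

```bash
python3 - <<'E'
from h import *
o=observe();print(o['joint_positions'],o['tcp_pos'],o['ft_force'])
S=img('side');c=S['color'][90:215,190:310,::-1];cv2.imwrite('pics/g3.png',cv2.resize(c,None,fx=4.6,fy=4.6,interpolation=cv2.INTER_CUBIC))
E
```

```text
[ 2.64956556e-01  5.48821799e-01  1.46747791e+00 -1.02932014e-04
  1.12470337e+00  2.65224915e-01] [570.81091747 216.60424975 158.41898769] [-0.69998592  0.66730076 -1.01672737]
```

View pics/g3.png

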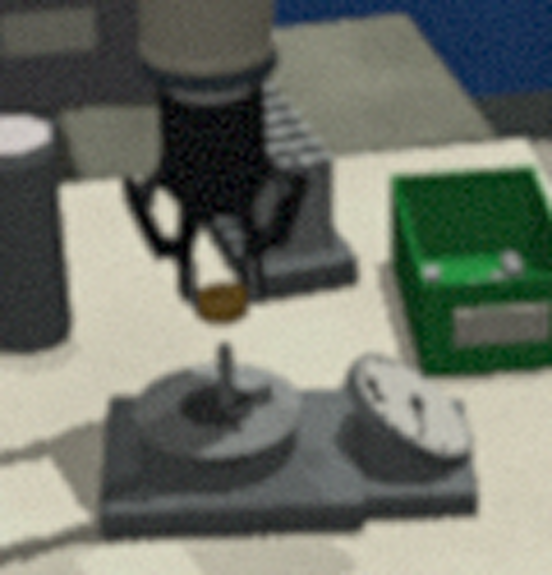

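```bash
cat > r.py <<'E'
from h import *
d=img('side');x0,y0=222,140
hsv=cv2.cvtColor(d['color'],cv2.COLOR_RGB2HSV)[y0:175,x0:255]
m=cv2.inRange(hsv,(10,100,40),(32,255,255));ys,xs=np.nonzero(m)
print(len(xs),xs.min()+x0,xs.max()+x0,ys.min()+y0,ys.max()+y0)
t=observe()['tcp_pos']
u=(xs.min()+xs.max())/2+x0;v=(ys.min()+ys.max())/2+y0
print('ring',onz(d,u,v,t[2]-9.5+8),'mean',onz(d,xs.mean()+x0,ys.mean()+y0,t[2]-1.5),'tcp',t, 'proj',proj(d,[t[0],t[1],t[2]-1.5]))
# post: dark columns just under the ring
g=cv2.cvtColor(d['color'],cv2.COLOR_RGB2GRAY).astype(int)
for r in range(162,180): print(r,g[r,230:248])
E
python3 r.py
```

```text
69 233 243 152 159
ring [571.12340792 217.79740961 156.80756681] mean [571.49612475 217.26935759 156.80756681] tcp [571.11274058 215.02753721 158.30756681] proj [238.11174621 155.9039373 ]
162 [202 202 200 204 209 205 203 204 207 210 208 207 209 208 209 207 207 206]
163 [198 200 203 203 203 207 206 200 194 197 207 210 210 207 204 210 206 211]
164 [201 203 201 204 204 202 201 180 154 161 189 203 207 207 204 209 208 207]
165 [202 202 201 203 202 204 189 145 100 107 166 198 206 205 209 208 209 207]
166 [200 203 204 201 206 205 177 127  72  82 145 194 208 208 208 211 210 207]
167 [203 201 204 206 203 202 179 126  69  77 133 188 209 207 208 209 208 205]
168 [197 200 200 193 190 188 168 116  68  70 121 175 198 197 202 205 208 211]
169 [175 178 180 171 170 166 151 107  64  70 112 157 171 171 175 185 190 196]
170 [132 136 144 147 147 150 143 106  73  67  97 139 151 147 151 161 166 170]
171 [ 90  98 115 124 126 128 133 109  71  66  93 131 143 146 143 152 151 152]
172 [ 94  90  90  96  93 104 113  92  75  71 100 136 143 149 147 147 149 142]
173 [ 92  94  89  87  77  78  76  71  67  63  88 122 144 145 144 148 148 145]
174 [ 91  86  74  65  61  58  54  62  68  69  77  90 114 124 128 123 120 117]
175 [81 63 56 46 49 39 44 53 66 63 56 53 67 83 78 86 90 80]
176 [57 48 40 41 41 33 32 51 65 66 58 46 43 39 53 63 71 66]
177 [47 34 31 40 38 32 43 52 58 61 56 38 37 48 58 73 77 75]
178 [ 41  38  37  39  32  34  41  41  50  53  55  55  54  59  75  97 109 107]
179 [ 42  43  38  41  31  35  41  38  40  49  58  59  64  63  84 120 127 128]
```

Request:
drive_tool(series=[{"fingers": 255,"travel": [0,0,0.9],"turn": [0,0,0]},{"fingers": 255,"travel": [0,0,0.9],"turn": [0,0,0]},{"fingers": 255,"travel": [0,0,0.7],"turn": [0,0,0]},{"fingers": 255,"travel": [0,0,0.2],"turn": [0,0,0]},{"fingers": 255,"travel": [0,0,0.2],"turn": [0,0,0]},{"fingers": 255,"travel": [0,0,0.2],"turn": [0,0,0]},{"fingers": 255,"travel": [0,0,0.2],"turn": [0,0,0]},{"fingers": 255,"travel": [0,0,0.2],"turn": [0,0,0]},{"fingers": 255,"travel": [0,0,0],"turn": [0,0,0]}])

```text
time_s: 8.1
tcp_pos: [571.0, 215.6, 122.7]
tool_rot: [[0.002, 1.0, -0.0], [1.0, -0.002, -0.0], [-0.0, -0.0, -1.0]]
ft_force: [-0.4, 0.1, -0.9]
width: 0.42
finger_force: 60.5
```

```bash
cat > o.py <<'E'
from h import *
F=[];P=[]
for _ in range(6):
    img('side');o=observe();F.append(o['ft_force']);P.append(o['tcp_pos'])
print(np.mean(F,0).round(2),np.mean(P,0).round(2),o['time_s'])
E
python3 o.py
```

```text
[ 0.03 -0.33 -1.24] [571.18 215.59 123.09] 8.4
```

Request:
drive_tool(series=[{"fingers": 255,"travel": [0,0,0.5],"turn": [0,0,0]},{"fingers": 255,"travel": [0,0,0.7],"turn": [0,0,0]},{"fingers": 255,"travel": [0,0,0.7],"turn": [0,0,0]},{"fingers": 255,"travel": [0,0,0.7],"turn": [0,0,0]},{"fingers": 255,"travel": [0,0,0.7],"turn": [0,0,0]},{"fingers": 255,"travel": [0,0,0.5],"turn": [0,0,0]},{"fingers": 255,"travel": [0,0,0.2],"turn": [0,0,0]},{"fingers": 255,"travel": [0,0,0.2],"turn": [0,0,0]},{"fingers": 255,"travel": [0,0,0.1],"turn": [0,0,0]},{"fingers": 255,"travel": [0,0,0.1],"turn": [0,0,0]},{"fingers": 255,"travel": [0,0,0.1],"turn": [0,0,0]},{"fingers": 255,"travel": [0,0,0.1],"turn": [0,0,0]},{"fingers": 255,"travel": [0,0,0],"turn": [0,0,0]},{"fingers": 255,"travel": [0,0,0],"turn": [0,0,0]}])

```text
time_s: 9.57
tcp_pos: [571.3, 215.6, 77.1]
tool_rot: [[0.002, 1.0, 0.0], [1.0, -0.002, 0.0], [0.0, 0.0, -1.0]]
ft_force: [-0.2, 0.2, -0.3]
width: 0.425
finger_force: 60.6
```

```bash
python3 o.py
```

```text
[ 0.21  0.1  -0.09] [571.25 215.59  77.11] 9.8667
```

Request:
drive_tool(series=[{"fingers": 255,"travel": [0,0,0.1],"turn": [0,0,0]},{"fingers": 255,"travel": [0,0,0],"turn": [0,0,0]},{"fingers": 120,"travel": [0,0,0],"turn": [0,0,0]},{"fingers": 60,"travel": [0,0,0],"turn": [0,0,0]},{"fingers": 0,"travel": [0,0,0],"turn": [0,0,0]},{"fingers": 0,"travel": [0,0,0],"turn": [0,0,0]},{"fingers": 0,"travel": [0,0,-0.5],"turn": [0,0,0]},{"fingers": 0,"travel": [0,0,-2],"turn": [0,0,0]},{"fingers": 0,"travel": [0,0,-3],"turn": [0,0,0]},{"fingers": 0,"travel": [0,0,-3],"turn": [0,0,0]}])

```text
time_s: 10.7
tcp_pos: [570.5, 215.4, 161.8]
tool_rot: [[0.002, 1.0, -0.002], [1.0, -0.002, -0.0], [-0.0, -0.002, -1.0]]
ft_force: [-0.1, 0.2, 0.5]
width: 0.997
finger_force: 0.0
```

```bash
python3 o.py; python3 m.py >/dev/null; python3 - <<'E'
import cv2
a=cv2.imread('pics/tp.png')[:,:];b=cv2.imread('pics/sp.png')
b=cv2.resize(b,(370,247));import numpy as np
c=np.zeros((575,800,3),np.uint8);c[:a.shape[0],:425]=a;c[:247,428:798]=b;cv2.imwrite('pics/c1.png',c)
E
```

```text
[0.16 0.05 1.3 ] [572.06 215.82 163.49] 11.0
```

View pics/c1.png

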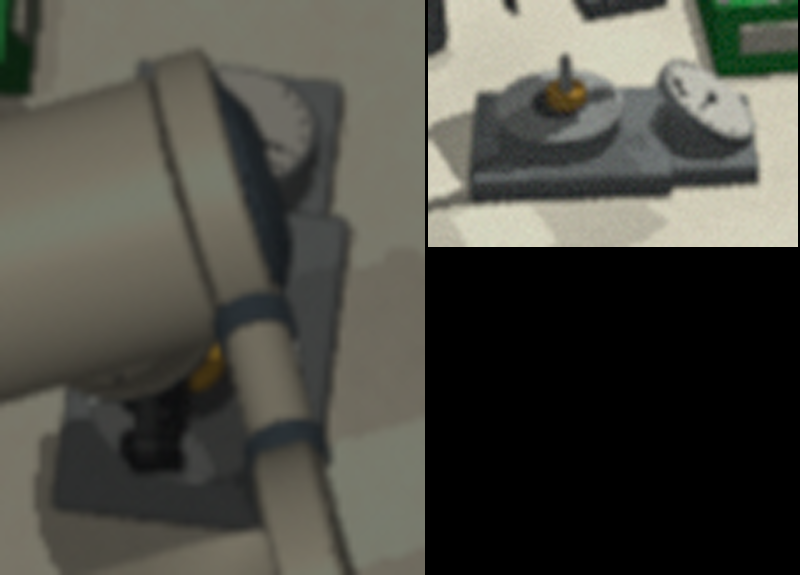

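```bash
cat > n.py <<'E'
from h import *
import sys
def dial(d,col):
    e=np.array([712.8-563.5,194-214.,0]);e/=np.linalg.norm(e);s,c=np.sin(np.radians(35)),np.cos(np.radians(35))
    C=np.array([563.5,214,0])+150*e+[0,0,95-56*s];up=c*e+s*np.array([0,0,1]);rt=np.cross(e,[0,0,1])
    N=280;src=[];dst=[]
    for a,b in((-1,-1),(1,-1),(1,1),(-1,1)):
        src.append(proj(d,C+60*(a*rt+b*up)));dst.append([N/2+N/2*a,N/2-N/2*b])
    H=cv2.getPerspectiveTransform(np.float32(src),np.float32(dst))
    return cv2.warpPerspective(col,H,(N,N),flags=cv2.INTER_CUBIC)
if __name__=='__main__':
    T=img('top');S=img('side')
    a0=cv2.imread('pics/top0.png');s0=cv2.imread('pics/side0.png')
    o=np.hstack([dial(T,a0),dial(S,s0)]);o2=np.hstack([dial(T,T['color'][:,:,::-1].copy()),dial(S,S['color'][:,:,::-1].copy())])
    cv2.imwrite('pics/d.png',np.vstack([o,o2]))
E
python3 n.py
```

```text
(no output)
```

View pics/d.png

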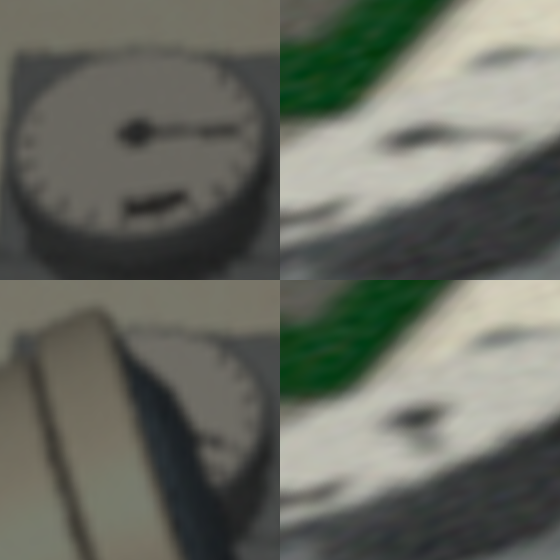

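```bash
sed -i 's/up=c\*e+s\*np.array(\[0,0,1\]);rt=np.cross(e,\[0,0,1\])/up=-c*e+s*np.array([0,0,1]);rt=-np.cross(e,[0,0,1])/' n.py
cat > q.py <<'E'
from n import *
def prof(w,r0,r1,cx=140,cy=140):
    g=cv2.cvtColor(w,cv2.COLOR_BGR2GRAY).astype(float)
    out=[]
    for th in np.arange(-180,180,5):   # clockwise from top
        rr=np.arange(r0,r1);t=np.radians(th)
        v=cv2.remap(g.astype(np.float32),np.float32([cx+rr*np.sin(t)]),np.float32([cy-rr*np.cos(t)]),cv2.INTER_LINEAR)
        out.append(v.mean())
    return np.array(out)
if __name__=='__main__':
    T=img('top');S=img('side')
    for nm,d,c in(('T0',T,cv2.imread('pics/top0.png')),('S0',S,cv2.imread('pics/side0.png')),('S1',S,S['color'][:,:,::-1].copy())):
        w=dial(d,c);cv2.imwrite('pics/w%s.png'%nm,w)
        print(nm,'needle r35-80');print(prof(w,35,70).astype(int));print('outer');print(prof(w,85,105).astype(int))
E
python3 q.py
```

```text
T0 needle r35-80
[101 102 102 103 103 103 102 102 101 100  99  96  93  88  82  78  77  84
  94 100 103 103 103 103 103 103 103 103 103 103 102 102 102 101 101 102
 102 102 102 102 103 103 103 103 103 103 103 103 103 103 103 103 103 103
 103 102 102 103 103 102 102 102 102 102 102 102 101 101 101 101 101 101]
outer
[103 103 103 103 103 102 103 103 102 101 102 102 101 103  97  85  74  79
  92 102 102 100  98 101 101  96  97 102  96  71  63  59  55  53  58  57
  60  85 101 102  96 100 103 100  97 101 103 101 101 103 102 102 102 101
 101 102 102 102 103 103 103 103 102 103 103 103 102 103 103 102 103 103]
S0 needle r35-80
[190 190 189 189 189 189 189 190 191 191 190 188 184 178 169 158 149 147
 154 164 171 180 188 191 189 187 188 189 190 191 190 188 186 186 187 189
 190 191 191 191 191 190 190 189 189 189 189 189 188 188 187 187 185 181
 176 169 162 162 164 166 169 174 180 184 188 189 190 189 190 190 190 190]
outer
[186 187 188 190 191 191 191 189 187 182 176 171 170 176 183 181 175 161
 146 168 183 191 184 185 189 190 184 181 181 156 123 111 113 111 102  98
 108 128 148 167 180 187 189 188 186 185 185 184 182 182 186 189 188 186
 186 190 185 185 192 193 189 193 191 190 188 186 185 185 187 186 186 187]
S1 needle r35-80
[187 187 186 185 185 184 185 185 186 187 187 187 186 186 186 187 187 187
 188 186 182 172 157 139 132 147 167 180 186 187 186 184 183 184 186 187
 187 187 187 186 186 186 185 185 185 185 184 185 185 186 187 186 183 179
 174 169 163 159 159 162 168 173 177 180 181 183 185 186 187 187 187 187]
outer
[183 184 186 187 188 189 188 186 183 179 174 167 168 177 181 178 178 180
 176 172 182 185 178 164 175 184 181 182 177 154 118 105 112 109 100  96
 105 124 146 163 175 183 186 185 182 180 182 182 180 179 183 186 184 183
 185 186 183 183 188 187 186 187 186 187 184 181 182 180 181 184 184 183]
```

Request:
drive_tool(series=[{"fingers": 0,"travel": [-3.22,0.41,0],"turn": [0,0,0]},{"fingers": 0,"travel": [-3.22,0.41,0],"turn": [0,0,0]},{"fingers": 0,"travel": [-3.22,0.41,0],"turn": [0,0,0]},{"fingers": 0,"travel": [-3.22,0.41,2.2],"turn": [0,0,0]},{"fingers": 0,"travel": [-3.22,0.41,2.2],"turn": [0,0,0]},{"fingers": 0,"travel": [-3.22,0.41,2.2],"turn": [0,0,0]},{"fingers": 0,"travel": [-3.22,0.41,2.2],"turn": [0,0,0]},{"fingers": 0,"travel": [-3.22,0.41,2.2],"turn": [0,0,0]},{"fingers": 0,"travel": [0,0,0],"turn": [0,0,0]},{"fingers": 0,"travel": [0,0,0],"turn": [0,0,0]}])

```text
time_s: 12.13
tcp_pos: [602.8, -43.6, 49.5]
tool_rot: [[0.005, 1.0, -0.002], [1.0, -0.005, 0.0], [0.0, -0.002, -1.0]]
ft_force: [0.2, 1.4, -0.2]
width: 1.003
finger_force: 0.0
```

```bash
python3 o.py; python3 m.py
```

```text
[ 0.27  0.55 -0.05] [603.63 -41.43  51.41] 12.4333
top 36 [498.3 275.3] [ 318.3 -636.1]
top 78 [484.6 257.2] [ 372.9 -600.4]
top 64 [488.1 245.9] [ 406.4 -614.4]
top 37 [493.5 235. ] [ 438.9 -634.1]
top 69 [394.3 227.5] [ 469.  -332.9]
top 124 [212.6 196. ] [579.  222.7]
top 107 [397.8 183.1] [ 605.6 -353.5]
top 60 [379.4 131.9] [ 770.3 -306.8]
side 144 [284.4 313.4] [ 604.2 -351.5]
side 106 [230.4 313.9] [ 467.3 -326.6]
side 86 [215.6 283.7] [ 440.2 -213.5]
side 94 [209.8 246.1] [438.5 -54.2]
side 38 [327.8 244.2] [ 793.8 -116.5]
side 75 [261.9 236.9] [602.7 -43.3]
side 72 [316.  232.6] [773.9 -56.4]
side 52 [238.9 176.6] [582.  315.5]
side 984 [ 14.9 127.4] [-371.4  942.5]
side 116 [ 44.1 112.3] [-271.1 1086.8]
side 32 [36.3 87.8] [-380.  1432.8]
side 59 [66.9 82.9] [-224.3 1469.7]
side 1222 [144.2  91.1] [ 206.8 1249.6]
side 766 [70.9 36.8] [-345.8 2412.8]
side 118 [88.3  4.5] [-351.2 3454.5]
side 105 [44.9 12.6] [-687.4 3237.3]
```

Request:
drive_tool(series=[{"fingers": 0,"travel": [0,0,2],"turn": [0,0,0]},{"fingers": 0,"travel": [0,0,1.5],"turn": [0,0,0]},{"fingers": 100,"travel": [0,0,0.6],"turn": [0,0,0]},{"fingers": 255,"travel": [0,0,0],"turn": [0,0,0]},{"fingers": 255,"travel": [0,0,0],"turn": [0,0,0]},{"fingers": 255,"travel": [0,0,0],"turn": [0,0,0]},{"fingers": 255,"travel": [0,0,0],"turn": [0,0,0]},{"fingers": 0,"travel": [0,0,0],"turn": [0,0,0]},{"fingers": 0,"travel": [0,0,0],"turn": [0,0,0]},{"fingers": 0,"travel": [0,0,-0.5],"turn": [0,0,0]},{"fingers": 0,"travel": [0,0,-1.5],"turn": [0,0,0]},{"fingers": 0,"travel": [0,0,-1.5],"turn": [0,0,0]}])

```text
time_s: 13.53
tcp_pos: [603.1, -42.1, 45.5]
tool_rot: [[0.002, 1.0, -0.001], [1.0, -0.002, 0.0], [0.0, -0.001, -1.0]]
ft_force: [0.5, 0.2, -0.2]
width: 0.998
finger_force: 0.0
```

Request:
drive_tool(series=[{"fingers": 0,"travel": [0,0,0],"turn": [0,0,6.9]},{"fingers": 0,"travel": [0,0,0],"turn": [0,0,6.9]},{"fingers": 0,"travel": [0,0,0],"turn": [0,0,6.9]},{"fingers": 0,"travel": [0,0,0],"turn": [0,0,6.9]},{"fingers": 0,"travel": [0,0,0],"turn": [0,0,6.9]},{"fingers": 0,"travel": [0,0,0],"turn": [0,0,6.9]},{"fingers": 0,"travel": [0,0,0],"turn": [0,0,6.9]},{"fingers": 0,"travel": [0,0,0],"turn": [0,0,6.9]},{"fingers": 0,"travel": [0,0,0],"turn": [0,0,6.9]},{"fingers": 0,"travel": [0,0,0],"turn": [0,0,6.9]},{"fingers": 0,"travel": [0,0,0],"turn": [0,0,6.9]},{"fingers": 0,"travel": [0,0,0],"turn": [0,0,6.9]},{"fingers": 0,"travel": [0,0,0],"turn": [0,0,6.9]},{"fingers": 0,"travel": [0,0,0],"turn": [0,0,0]}])

```text
time_s: 14.7
tcp_pos: [603.7, -42.1, 45.5]
tool_rot: [[1.0, -0.003, 0.001], [-0.003, -1.0, -0.0], [0.001, 0.0, -1.0]]
ft_force: [0.0, -0.0, 0.2]
width: 1.0
finger_force: 0.0
```

```bash
python3 o.py; python3 m.py|grep "side.*261\|side.*262"
```

```text
[-0.01 -0.18 -0.47] [603.55 -42.12  45.25] 15.0
side 66 [261.7 237.2] [601.9 -44.3]
```

Request:
drive_tool(series=[{"fingers": 0,"travel": [0,0,1.8],"turn": [0,0,0]},{"fingers": 0,"travel": [0,0,1.75],"turn": [0,0,0]},{"fingers": 100,"travel": [0,0,0],"turn": [0,0,0]},{"fingers": 255,"travel": [0,0,0],"turn": [0,0,0]},{"fingers": 255,"travel": [0,0,0],"turn": [0,0,0]},{"fingers": 255,"travel": [0,0,0],"turn": [0,0,0]},{"fingers": 255,"travel": [0,0,0],"turn": [0,0,0]},{"fingers": 255,"travel": [0,0,0],"turn": [0,0,0]}])

```text
time_s: 15.77
tcp_pos: [604.1, -42.2, 10.9]
tool_rot: [[1.0, 0.004, 0.002], [0.004, -1.0, -0.0], [0.002, 0.0, -1.0]]
ft_force: [-2.1, -0.4, 9.4]
width: 0.421
finger_force: 58.9
```

```bash
python3 o.py
```

```text
[-2.26  0.13  8.89] [604.06 -42.2   10.91] 16.0667
```

Request:
drive_tool(series=[{"fingers": 255,"travel": [0,0,-0.6],"turn": [0,0,0]},{"fingers": 255,"travel": [0,0,-2.4],"turn": [0,0,0]},{"fingers": 255,"travel": [0,0,-4],"turn": [0,0,0]},{"fingers": 255,"travel": [0,0,-4],"turn": [0,0,0]},{"fingers": 255,"travel": [0,0,-3.8],"turn": [0,0,0]},{"fingers": 255,"travel": [-0.2,-1.58,0],"turn": [0,0,0]},{"fingers": 255,"travel": [-0.41,-3.2,0],"turn": [0,0,0]},{"fingers": 255,"travel": [-0.41,-3.2,0],"turn": [0,0,0]},{"fingers": 255,"travel": [-0.41,-3.2,0],"turn": [0,0,0]},{"fingers": 255,"travel": [-0.41,-3.2,0],"turn": [0,0,0]},{"fingers": 255,"travel": [-0.41,-3.2,0],"turn": [0,0,0]},{"fingers": 255,"travel": [-0.41,-3.2,0],"turn": [0,0,0]},{"fingers": 255,"travel": [-0.41,-3.2,0],"turn": [0,0,0]},{"fingers": 255,"travel": [-0.21,-1.8,0],"turn": [0,0,0]},{"fingers": 255,"travel": [0,0,0],"turn": [0,0,0]},{"fingers": 255,"travel": [0,0,0],"turn": [0,0,0]},{"fingers": 255,"travel": [0,0,0],"turn": [0,0,0]}])

```text
time_s: 17.48
tcp_pos: [569.8, 215.2, 158.0]
tool_rot: [[1.0, 0.004, 0.0], [0.004, -1.0, -0.0], [0.0, 0.0, -1.0]]
ft_force: [-0.7, 0.4, -1.4]
width: 0.418
finger_force: 60.4
```

```bash
python3 o.py; python3 r.py | head -2; python3 -c "
from h import *
d=img('side');g=cv2.cvtColor(d['color'],cv2.COLOR_RGB2GRAY).astype(int)
for r in range(160,170):print(r,g[r,232:246])"
```

```text
[ 0.28 -0.08 -0.99] [569.96 214.73 157.71] 17.7833
36 233 244 154 174
ring [565.06575604 163.70807199 156.03184351] mean [564.35813928 173.08078891 156.03184351] tcp [569.91818721 215.05371499 157.53184351] proj [237.77243266 156.13519639]
160 [182 148 116  86  80  81  73  82  91 115 153 195 208 207]
161 [196 191 170 151 140 139 143 156 161 173 191 206 206 205]
162 [202 202 197 192 185 187 192 201 201 202 204 205 205 208]
163 [203 204 204 205 207 203 205 206 207 207 206 208 203 206]
164 [205 202 206 201 205 197 191 189 195 209 206 207 203 207]
165 [202 203 202 202 201 170 142 143 179 203 205 207 206 207]
166 [201 201 201 205 188 139  88 102 157 195 207 202 206 205]
167 [201 201 201 203 182 124  71  77 140 189 206 208 205 206]
168 [202 198 204 197 179 118  70  65 125 180 204 208 211 206]
169 [185 184 184 187 165 116  67  66 118 166 190 194 199 202]
```

Request:
drive_tool(series=[{"fingers": 255,"travel": [0.15,-0.08,0.7],"turn": [0,0,0]},{"fingers": 255,"travel": [0,0,0.9],"turn": [0,0,0]},{"fingers": 255,"travel": [0,0,0.9],"turn": [0,0,0]},{"fingers": 255,"travel": [0,0,0.3],"turn": [0,0,0]},{"fingers": 255,"travel": [0,0,0.2],"turn": [0,0,0]},{"fingers": 255,"travel": [0,0,0.2],"turn": [0,0,0]},{"fingers": 255,"travel": [0,0,0.2],"turn": [0,0,0]},{"fingers": 255,"travel": [0,0,0.2],"turn": [0,0,0]},{"fingers": 255,"travel": [0,0,0.2],"turn": [0,0,0]},{"fingers": 255,"travel": [0,0,0],"turn": [0,0,0]}])

```text
time_s: 18.72
tcp_pos: [571.2, 216.4, 119.3]
tool_rot: [[1.0, 0.003, -0.0], [0.003, -1.0, -0.0], [-0.0, 0.0, -1.0]]
ft_force: [-1.1, 0.2, -0.1]
width: 0.425
finger_force: 60.4
```

```bash
python3 o.py
```

```text
[ 0.13 -0.16 -1.28] [571.33 216.4  119.59] 19.0167
```

Request:
drive_tool(series=[{"fingers": 255,"travel": [0,0,0.5],"turn": [0,0,0]},{"fingers": 255,"travel": [0,0,0.6],"turn": [0,0,0]},{"fingers": 255,"travel": [0,0,0.5],"turn": [0,0,0]},{"fingers": 255,"travel": [0,0,0.4],"turn": [0,0,0]},{"fingers": 255,"travel": [0,0,0.2],"turn": [0,0,0]},{"fingers": 255,"travel": [0,0,0.2],"turn": [0,0,0]},{"fingers": 255,"travel": [0,0,0.1],"turn": [0,0,0]},{"fingers": 255,"travel": [0,0,0.1],"turn": [0,0,0]},{"fingers": 255,"travel": [0,0,0.1],"turn": [0,0,0]},{"fingers": 255,"travel": [0,0,0.1],"turn": [0,0,0]},{"fingers": 255,"travel": [0,0,0.1],"turn": [0,0,0]},{"fingers": 255,"travel": [0,0,0],"turn": [0,0,0]}])

```text
time_s: 20.02
tcp_pos: [571.3, 216.4, 90.4]
tool_rot: [[1.0, 0.003, 0.0], [0.003, -1.0, 0.0], [0.0, -0.0, -1.0]]
ft_force: [-0.2, -0.2, -0.5]
width: 0.42
finger_force: 60.5
```

```bash
python3 o.py
```

```text
[-0.17 -0.04 -0.39] [571.34 216.41  90.57] 20.3167
```

Request:
drive_tool(series=[{"fingers": 255,"travel": [0,0,0.1],"turn": [0,0,0]},{"fingers": 255,"travel": [0,0,0.08],"turn": [0,0,0]},{"fingers": 255,"travel": [0,0,0],"turn": [0,0,0]},{"fingers": 120,"travel": [0,0,0],"turn": [0,0,0]},{"fingers": 60,"travel": [0,0,0],"turn": [0,0,0]},{"fingers": 0,"travel": [0,0,0],"turn": [0,0,0]},{"fingers": 0,"travel": [0,0,0],"turn": [0,0,0]},{"fingers": 0,"travel": [0,0,-0.5],"turn": [0,0,0]},{"fingers": 0,"travel": [0,0,-2],"turn": [0,0,0]},{"fingers": 0,"travel": [0,0,-3],"turn": [0,0,0]},{"fingers": 0,"travel": [0,0,-2.5],"turn": [0,0,0]}])

```text
time_s: 21.23
tcp_pos: [571.1, 216.4, 170.2]
tool_rot: [[1.0, 0.003, -0.0], [0.003, -1.0, -0.0], [-0.0, 0.0, -1.0]]
ft_force: [1.4, -0.5, 0.3]
width: 0.998
finger_force: 0.0
```

```bash
python3 o.py; python3 q.py | sed -n '/S1/,$p'
```

```text
[0.27 0.28 0.71] [572.07 216.61 170.86] 21.5333
S1 needle r35-80
[184 184 184 184 184 184 184 184 184 184 184 183 183 184 184 185 185 185
 185 185 185 185 186 186 186 182 171 156 136 116 109 116 131 147 161 171
 178 182 185 187 187 186 186 186 185 185 185 185 185 186 186 184 182 179
 173 166 160 159 160 163 168 172 175 178 181 183 184 184 185 185 184 184]
outer
[182 183 184 185 187 187 186 185 182 178 173 167 167 174 178 179 182 182
 178 174 178 185 183 180 186 183 179 163 148 132 112 106 112 108  99  97
 108 126 144 162 176 184 185 185 183 182 181 179 177 175 179 183 184 183
 184 184 181 180 186 188 183 185 184 185 184 181 180 180 181 182 183 182]
```

Request:
drive_tool(series=[{"fingers": 0,"travel": [-1.45,3.01,0],"turn": [0,0,0]},{"fingers": 0,"travel": [-1.45,3.01,0],"turn": [0,0,0]},{"fingers": 0,"travel": [-1.45,3.01,0],"turn": [0,0,0]},{"fingers": 0,"travel": [-1.45,3.01,0],"turn": [0,0,0]},{"fingers": 0,"travel": [-1.45,3.01,2.2],"turn": [0,0,0]},{"fingers": 0,"travel": [-1.45,3.01,2.2],"turn": [0,0,0]},{"fingers": 0,"travel": [-1.45,3.01,2.2],"turn": [0,0,0]},{"fingers": 0,"travel": [-1.45,3.01,2.2],"turn": [0,0,0]},{"fingers": 0,"travel": [-1.45,3.01,2.2],"turn": [0,0,0]},{"fingers": 0,"travel": [0,0,0],"turn": [0,0,0]},{"fingers": 0,"travel": [0,0,0],"turn": [0,0,0]}])

```text
time_s: 22.55
tcp_pos: [440.1, -55.9, 57.4]
tool_rot: [[1.0, 0.0, -0.004], [0.0, -1.0, 0.001], [-0.004, -0.001, -1.0]]
ft_force: [0.5, 0.9, 0.1]
width: 0.997
finger_force: 0.0
```

```bash
python3 o.py; python3 m.py|grep "side \|top.* \[2.*2..\..\]"|head -9;  python3 q.py | sed -n '/S1/,$p'
```

```text
[0.11 0.18 0.03] [442.18 -54.53  58.87] 22.85
top 126 [212.  195.6] [580.4 224.7]
side 108 [230.4 314. ] [ 467.3 -326.8]
side 144 [284.3 313.4] [ 604.1 -351.5]
side 86 [215.6 283.6] [ 440.5 -213. ]
side 89 [209.7 246.3] [438.2 -54.8]
side 38 [327.8 244.2] [ 793.8 -116.5]
side 72 [316.  232.6] [773.9 -56.4]
side 84 [238.6 175.7] [581.8 322.1]
side 68 [ 46.3 118.8] [-245.  1006.4]
S1 needle r35-80
[186 187 186 186 186 186 186 187 188 188 187 187 186 186 187 188 188 188
 187 186 188 187 188 189 186 181 171 158 137 118 111 118 134 151 165 175
 181 185 188 189 189 188 188 187 187 187 187 187 187 188 188 187 185 181
 176 170 164 162 162 163 169 176 180 183 186 186 186 184 184 185 186 186]
outer
[184 184 185 188 189 189 188 186 184 180 174 168 170 176 179 178 179 182
 180 174 185 188 183 181 187 187 182 166 151 134 116 108 114 112 104  99
 108 128 149 166 178 186 189 189 186 184 183 183 183 181 182 186 186 183
 184 190 184 183 187 188 186 188 187 188 187 184 186 185 185 185 185 185]
```

```bash
python3 - <<'E'
from q import *
T=img('top');ws=[dial(T,cv2.imread('pics/top0.png'))]
w=np.mean([dial(T,img('top')['color'][:,:,::-1].copy()) for _ in range(3)],0).astype(np.uint8);ws.append(w)
for w in ws: print(prof(w,35,70).astype(int)[8:40]);print(prof(w,72,84).astype(int)[8:40]);print(prof(w,85,105).astype(int)[8:40])
cv2.imwrite('pics/e.png',cv2.resize(np.hstack(ws),(800,400)))
E
```

```text
[101 100  99  96  93  88  82  78  77  84  94 100 103 103 103 103 103 103
 103 103 103 103 102 102 102 101 101 102 102 102 102 102]
[103 103 103 103 103 101  93  77  65  73  90 100 103 103 103 103 103 103
 103 101  95  82  72  69  65  63  69  72  70  83  97 102]
[102 101 102 102 101 103  97  85  74  79  92 102 102 100  98 101 101  96
  97 102  96  71  63  59  55  53  58  57  60  85 101 102]
[108 108 108 108 108 108 108 108 108 108 108 108 108 108 108 108 107 102
  92  78  72  84  99 105 106 107 107 107 107 107 107 108]
[108 108 108 108 108 108 108 108 108 108 108 108 108 108 108 108 108 108
 106  90  60  52  69  72  69  67  73  76  74  87 102 108]
[107 106 108 107 107 108 107 105 106 106 105 106 107 105 103 106 107 101
 102 106  92  67  65  62  57  56  61  60  64  89 107 107]
```

View pics/e.png

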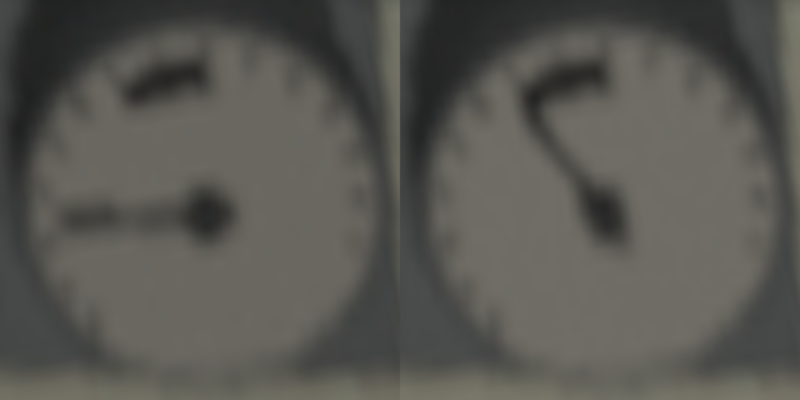

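```bash
python3 - <<'E'
from q import *
T=img('top');a0=cv2.imread('pics/top0.png')
N=[img('top')['color'][:,:,::-1].copy() for _ in range(6)]
w0=dial(T,a0);w1=np.mean([dial(T,n) for n in N],0).astype(np.uint8)
G=[255-cv2.cvtColor(w,cv2.COLOR_BGR2GRAY).astype(float) for w in(w0,w1)]
yy,xx=np.mgrid[:280,:280]
# dial outline centre check: bright disc
b=(cv2.cvtColor(w0,cv2.COLOR_BGR2GRAY)>88).astype(np.uint8);b[:5]=b[-25:]=0
cs,_=cv2.findContours(b,cv2.RETR_EXTERNAL,cv2.CHAIN_APPROX_NONE);c=max(cs,key=cv2.contourArea);print('disc',cv2.fitEllipse(c))
def cen(g,r0,r1,a0,a1,cx,cy,med):
    r=np.hypot(xx-cx,yy-cy);th=np.degrees(np.arctan2(xx-cx,cy-yy))
    m=(r>r0)&(r<r1)&(th>a0)&(th<a1);wt=np.clip(g-med-6,0,None)*m
    return (wt*th).sum()/wt.sum()
for g in G:
    med=np.median(g[80:200,80:200])
    m=(np.hypot(xx-144,yy-147)<16)*np.clip(g-med-10,0,None);print('hub',(m*xx).sum()/m.sum(),(m*yy).sum()/m.sum())
for cx,cy in((144.7,149),(144.7,147),(143,149)):
    m0=np.median(G[0][80:200,80:200]);m1=np.median(G[1][80:200,80:200])
    band=cen(G[0],85,103,-60,25,cx,cy,m0)
    n0=cen(G[0],40,75,-125,-65,cx,cy,m0);n1=cen(G[1],30,65,-65,-5,cx,cy,m1);n1b=cen(G[1],45,75,-65,-5,cx,cy,m1)
    print(cx,cy,'band',band,'n0',1.8+np.radians(n0-band),'n1',1.8+np.radians(n1-band),1.8+np.radians(n1b-band))
E
```

```text
disc ((147.06321716308594, 146.87611389160156), (221.5911102294922, 222.58665466308594), 113.5536117553711)
hub 144.04904564056105 148.08468963793695
hub 142.945428904286 147.68158685388437
144.7 149 band -17.22350814356312 n0 0.4646804768555446 n1 1.4141072622855937 1.417946185326446
144.7 147 band -17.589211741639293 n0 0.4352197712147272 n1 1.392398664785575 1.4054187701519598
143 149 band -16.418294422865156 n0 0.45175636816106257 n1 1.4313559918756678 1.4273277924394272
```

Request:
drive_tool(series=[{"fingers": 0,"travel": [-0.2,0.04,2],"turn": [0,0,0]},{"fingers": 0,"travel": [0,0,1.8],"turn": [0,0,0]},{"fingers": 100,"travel": [0,0,1.05],"turn": [0,0,0]},{"fingers": 255,"travel": [0,0,0],"turn": [0,0,0]},{"fingers": 255,"travel": [0,0,0],"turn": [0,0,0]},{"fingers": 255,"travel": [0,0,0],"turn": [0,0,0]},{"fingers": 255,"travel": [0,0,0],"turn": [0,0,0]},{"fingers": 0,"travel": [0,0,0],"turn": [0,0,0]},{"fingers": 0,"travel": [0,0,0],"turn": [0,0,0]},{"fingers": 0,"travel": [0,0,-0.5],"turn": [0,0,0]},{"fingers": 0,"travel": [0,0,-1.5],"turn": [0,0,0]},{"fingers": 0,"travel": [0,0,-1.5],"turn": [0,0,0]}])

```text
time_s: 24.6
tcp_pos: [439.4, -55.3, 45.8]
tool_rot: [[1.0, 0.003, -0.001], [0.003, -1.0, 0.0], [-0.001, -0.0, -1.0]]
ft_force: [0.5, -0.4, 1.2]
width: 0.997
finger_force: 0.0
```

Request:
drive_tool(series=[{"fingers": 0,"travel": [0,0,0],"turn": [0,0,-6.9]},{"fingers": 0,"travel": [0,0,0],"turn": [0,0,-6.9]},{"fingers": 0,"travel": [0,0,0],"turn": [0,0,-6.9]},{"fingers": 0,"travel": [0,0,0],"turn": [0,0,-6.9]},{"fingers": 0,"travel": [0,0,0],"turn": [0,0,-6.9]},{"fingers": 0,"travel": [0,0,0],"turn": [0,0,-6.9]},{"fingers": 0,"travel": [0,0,0],"turn": [0,0,-6.9]},{"fingers": 0,"travel": [0,0,0],"turn": [0,0,-6.9]},{"fingers": 0,"travel": [0,0,0],"turn": [0,0,-6.9]},{"fingers": 0,"travel": [0,0,0],"turn": [0,0,-6.9]},{"fingers": 0,"travel": [0,0,0],"turn": [0,0,-6.9]},{"fingers": 0,"travel": [0,0,0],"turn": [0,0,-6.9]},{"fingers": 0,"travel": [0,0,0],"turn": [0,0,-7.1]},{"fingers": 0,"travel": [0,0,0],"turn": [0,0,0]}])

```text
time_s: 25.77
tcp_pos: [439.8, -55.4, 45.7]
tool_rot: [[-0.008, 1.0, 0.001], [1.0, 0.008, -0.0], [-0.0, 0.001, -1.0]]
ft_force: [1.4, -0.5, -0.6]
width: 0.998
finger_force: 0.0
```

```bash
python3 o.py; python3 m.py|grep "side.* 24[4-8]"
```

```text
[ 0.13  0.05 -0.07] [439.78 -55.39  45.46] 26.0667
side 89 [209.9 246.5] [438.7 -55.9]
side 38 [327.9 244.3] [ 793.7 -117.1]
```

Request:
drive_tool(series=[{"fingers": 0,"travel": [0,0,1.8],"turn": [0,0,0]},{"fingers": 0,"travel": [0,0,1.75],"turn": [0,0,0]},{"fingers": 100,"travel": [0,0,0],"turn": [0,0,0]},{"fingers": 255,"travel": [0,0,0],"turn": [0,0,0]},{"fingers": 255,"travel": [0,0,0],"turn": [0,0,0]},{"fingers": 255,"travel": [0,0,0],"turn": [0,0,0]},{"fingers": 255,"travel": [0,0,0],"turn": [0,0,0]},{"fingers": 255,"travel": [0,0,0],"turn": [0,0,0]}])

```text
time_s: 26.83
tcp_pos: [440.0, -55.5, 10.9]
tool_rot: [[-0.002, 1.0, 0.001], [1.0, 0.002, -0.0], [-0.0, 0.001, -1.0]]
ft_force: [-0.8, 0.7, 19.6]
width: 0.419
finger_force: 57.9
```

```bash
python3 o.py
```

```text
[-3.02  0.55 18.38] [440.   -55.44  10.94] 27.1333
```

Request:
drive_tool(series=[{"fingers": 255,"travel": [0,0,-0.6],"turn": [0,0,0]},{"fingers": 255,"travel": [0,0,-2.4],"turn": [0,0,0]},{"fingers": 255,"travel": [0,0,-4],"turn": [0,0,0]},{"fingers": 255,"travel": [0,0,-4],"turn": [0,0,0]},{"fingers": 255,"travel": [0,0,-3.8],"turn": [0,0,0]},{"fingers": 255,"travel": [1.51,0.73,0],"turn": [0,0,0]},{"fingers": 255,"travel": [3.02,1.46,0],"turn": [0,0,0]},{"fingers": 255,"travel": [3.02,1.46,0],"turn": [0,0,0]},{"fingers": 255,"travel": [3.02,1.46,0],"turn": [0,0,0]},{"fingers": 255,"travel": [3.02,1.46,0],"turn": [0,0,0]},{"fingers": 255,"travel": [3.02,1.46,0],"turn": [0,0,0]},{"fingers": 255,"travel": [3.02,1.46,0],"turn": [0,0,0]},{"fingers": 255,"travel": [3.02,1.46,0],"turn": [0,0,0]},{"fingers": 255,"travel": [3.02,1.46,0],"turn": [0,0,0]},{"fingers": 255,"travel": [1.5,0.73,0],"turn": [0,0,0]},{"fingers": 255,"travel": [0,0,0],"turn": [0,0,0]},{"fingers": 255,"travel": [0,0,0],"turn": [0,0,0]},{"fingers": 255,"travel": [0,0,0],"turn": [0,0,0]}])

```text
time_s: 28.63
tcp_pos: [570.1, 216.1, 158.1]
tool_rot: [[-0.002, 1.0, -0.0], [1.0, 0.002, -0.0], [-0.0, -0.0, -1.0]]
ft_force: [0.7, -0.8, -1.4]
width: 0.419
finger_force: 60.4
```

```bash
python3 o.py; python3 -c "
from h import *
d=img('side');g=cv2.cvtColor(d['color'],cv2.COLOR_RGB2GRAY).astype(int)
for r in range(154,172):print(r,g[r,230:248])"
```

```text
[-0.02  0.1  -1.64] [570.35 215.78 157.97] 28.9333
154 [58 54 54 68 65 66 59 60 58 64 64 67 62 48 58 50 43 51]
155 [103  70  54  57  67  69  64  60  65  58  69  70  64  54  82  87  91 110]
156 [155 113  71  57  66  68  68  66  68  70  69  66  67  90 138 163 166 171]
157 [192 170 113  70  68  63  64  68  69  68  67  60  60 104 174 200 202 203]
158 [205 195 147  86  60  57  64  66  70  67  59  58  81 127 184 211 214 208]
159 [203 203 167 114  72  62  60  59  58  58  63  70 111 162 193 207 210 208]
160 [201 204 191 156 125  98  95  90  88  97 109 128 159 194 204 205 207 206]
161 [202 203 201 191 170 166 162 163 162 163 172 180 195 211 208 209 208 205]
162 [199 199 206 207 205 204 199 207 206 201 205 207 206 209 206 206 208 207]
163 [198 200 202 205 206 204 207 203 205 210 209 209 207 206 207 208 209 206]
164 [200 199 203 205 208 207 203 202 204 199 205 208 208 206 206 206 208 208]
165 [203 205 205 203 203 206 203 185 174 184 199 208 206 207 207 208 210 207]
166 [201 202 203 204 206 209 200 159 122 140 184 204 208 204 207 208 209 209]
167 [204 202 202 199 205 205 186 140  83  90 153 190 204 209 209 204 208 207]
168 [200 199 203 201 201 197 167 111  68  68 111 150 182 198 211 207 211 210]
169 [201 205 198 197 182 158 129  87  67  67  79  99 132 166 192 206 209 210]
170 [195 193 188 171 138 105  79  69  65  62  55  66  83 120 161 190 203 208]
171 [167 168 159 138  99  67  66  65  66  66  63  69  76  96 127 160 179 188]
```

Request:
drive_tool(series=[{"fingers": 255,"travel": [0,0.1,0.8],"turn": [0,0,0]},{"fingers": 255,"travel": [0,0,1],"turn": [0,0,0]},{"fingers": 255,"travel": [0,0,0.9],"turn": [0,0,0]},{"fingers": 255,"travel": [0,0,0.4],"turn": [0,0,0]},{"fingers": 255,"travel": [0,0,0.2],"turn": [0,0,0]},{"fingers": 255,"travel": [0,0,0.2],"turn": [0,0,0]},{"fingers": 255,"travel": [0,0,0.2],"turn": [0,0,0]},{"fingers": 255,"travel": [0,0,0.2],"turn": [0,0,0]},{"fingers": 255,"travel": [0,0,0.2],"turn": [0,0,0]},{"fingers": 255,"travel": [0,0,0],"turn": [0,0,0]}])

```text
time_s: 29.82
tcp_pos: [571.6, 216.6, 116.5]
tool_rot: [[-0.002, 1.0, -0.0], [1.0, 0.002, 0.0], [0.0, -0.0, -1.0]]
ft_force: [-0.6, -0.2, -1.5]
width: 0.412
finger_force: 60.4
```

```bash
python3 o.py
```

```text
[-0.19  0.19 -1.1 ] [571.7  216.58 116.8 ] 30.1167
```

Threaded; lower to about 103.

Request:
drive_tool(series=[{"fingers": 255,"travel": [0,0,0.3],"turn": [0,0,0]},{"fingers": 255,"travel": [0,0,0.3],"turn": [0,0,0]},{"fingers": 255,"travel": [0,0,0.2],"turn": [0,0,0]},{"fingers": 255,"travel": [0,0,0.1],"turn": [0,0,0]},{"fingers": 255,"travel": [0,0,0.1],"turn": [0,0,0]},{"fingers": 255,"travel": [0,0,0.1],"turn": [0,0,0]},{"fingers": 255,"travel": [0,0,0.1],"turn": [0,0,0]},{"fingers": 255,"travel": [0,0,0.1],"turn": [0,0,0]},{"fingers": 255,"travel": [0,0,0.1],"turn": [0,0,0]},{"fingers": 255,"travel": [0,0,0],"turn": [0,0,0]}])

```text
time_s: 30.95
tcp_pos: [571.6, 216.5, 102.6]
tool_rot: [[-0.002, 1.0, -0.0], [1.0, 0.002, 0.0], [0.0, -0.0, -1.0]]
ft_force: [-0.2, -0.6, -0.1]
width: 0.417
finger_force: 60.7
```

```bash
python3 o.py
```

```text
[-0.6  -0.09  0.08] [571.65 216.56 102.72] 31.25
```

Request:
drive_tool(series=[{"fingers": 255,"travel": [0,0,0.06],"turn": [0,0,0]},{"fingers": 255,"travel": [0,0,0],"turn": [0,0,0]},{"fingers": 120,"travel": [0,0,0],"turn": [0,0,0]},{"fingers": 60,"travel": [0,0,0],"turn": [0,0,0]},{"fingers": 0,"travel": [0,0,0],"turn": [0,0,0]},{"fingers": 0,"travel": [0,0,0],"turn": [0,0,0]},{"fingers": 0,"travel": [0,0,-0.5],"turn": [0,0,0]},{"fingers": 0,"travel": [0,0,-2],"turn": [0,0,0]},{"fingers": 0,"travel": [0,0,-3],"turn": [0,0,0]},{"fingers": 0,"travel": [0,0,-2.5],"turn": [0,0,0]},{"fingers": 0,"travel": [-3,-1.4,0],"turn": [0,0,0]},{"fingers": 0,"travel": [-3,-1.4,0],"turn": [0,0,0]},{"fingers": 0,"travel": [-3,-1.4,0],"turn": [0,0,0]},{"fingers": 0,"travel": [-3,-1.4,0],"turn": [0,0,0]},{"fingers": 0,"travel": [-3,-1.4,0],"turn": [0,0,0]},{"fingers": 0,"travel": [-3,-1.4,0],"turn": [0,0,0]},{"fingers": 0,"travel": [-3,-1.4,0],"turn": [0,0,0]},{"fingers": 0,"travel": [-2,-1,0],"turn": [0,0,0]},{"fingers": 0,"travel": [0,0,0],"turn": [0,0,0]},{"fingers": 0,"travel": [0,0,0],"turn": [0,0,0]}])

```text
time_s: 32.92
tcp_pos: [463.9, -14.4, 182.6]
tool_rot: [[0.001, 1.0, 0.001], [1.0, -0.001, -0.0], [-0.0, 0.001, -1.0]]
ft_force: [0.2, -0.3, 0.3]
width: 1.001
finger_force: 0.0
```

```bash
python3 o.py; python3 - <<'E'
from q import *
T=img('top');w=np.mean([dial(T,img('top')['color'][:,:,::-1].copy()) for _ in range(6)],0).astype(np.uint8)
g=255-cv2.cvtColor(w,cv2.COLOR_BGR2GRAY).astype(float);yy,xx=np.mgrid[:280,:280];med=np.median(g[80:200,80:200])
for cx,cy in((144.7,149),(143,148)):
    r=np.hypot(xx-cx,yy-cy);th=np.degrees(np.arctan2(xx-cx,cy-yy));o=[]
    for r0,r1 in((30,65),(45,75)):
        m=(r>r0)&(r<r1)&(abs(th+10)<35);wt=np.clip(g-med-6,0,None)*m;o.append(1.8+np.radians((wt*th).sum()/wt.sum()+17))
    print(o)
S=img('side')
hsv=cv2.cvtColor(S['color'],cv2.COLOR_RGB2HSV)[150:200,220:260]
ys,xs=np.nonzero(cv2.inRange(hsv,(10,100,40),(32,255,255)));print('stack',xs.min()+220,xs.max()+220,ys.min()+150,ys.max()+150,len(xs))
print('expected',[proj(S,[571+a,216,z]).round(1) for a,z in((-20,70-10),(20,70-10),(0,118-10),(0,60))])
E
```

```text
[0.24 0.08 0.3 ] [464.47 -13.13 182.26] 33.2167
[np.float64(1.868044389135457), np.float64(1.8837431101785747)]
[np.float64(1.9016773843427428), np.float64(1.9091086145249296)]
stack 234 243 166 182 138
expected [array([233.6, 180.2]), array([244.9, 179. ]), array([238.7, 168. ]), array([239.3, 179.6])]
```

Needle at about 1.89, well inside the band (1.5–2.1). The stack of three rings is seated and the arm is clear.

```bash
python3 -c "
from workcell import *
print(finish_job())"
```

```text
the job is handed in; nothing more can be done
None
```

I put three rings on the post and handed the job in at about 34 s; the needle reads about 1.89, inside the 1.5 to 2.1 band. The fourth ring was left where it lay.

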